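Push a slide carrier under the low bridge of a slide reader and start it

TASK

Push the orange slide carrier along the bench, flat and with its raised lip trailing, into the lane under the low white bridge of the slide reader until it is fully home against the back stop. Then press the green button on top of the reader fully down and let it go. Only push and press with the fingers: do not pinch, lift or tip the carrier, do not press the button before the carrier is home, and leave the bottle, pot and tape roll where they are.

Things in the scene. Friction and masses are not known exactly. Their poses are not given: they have to be found in the camera images.
- carrier: loose flat orange carrier with three glass slides fixed in its top, 100 (x) x 90 (y) x 12 mm, 0.17 to 0.35 kg. Origin: centre of its underside. +x points to the leading edge (x +50 mm) that goes into the reader first. It starts on the bench in front of the reader's lane, up to 145 mm off its middle line and turned up to 0.5 rad.
- carrier_lip (a point): middle of the carrier's trailing (rear) face, x -50 mm, 12 mm above the bench; along that whole 90 mm edge stands a lip 10 mm thick whose top is 25 mm above the bench
- reader: white slide reader fixed to the bench, bridging a straight lane of bare bench. Origin: on the bench under the middle of the bridge; +x is the way in (away from the robot), z up. Bridge x +-22, y +-66 mm, underside 16, top 52 mm above the bench: 4 mm headroom over the carrier's plate; the lip stays outside. Grey cheeks 16 mm high, inner faces y +-49 mm, x -40 to +48 mm
- lane_mouth (a point): middle of the lane's open end, on the bench, at reader x -76 mm: here the two 14 mm high lead-in rails stand open to y +-62 mm; they narrow to y +-49 mm at x -36 mm
- lane_stop (a point): middle of the back stop's face, on the bench, at reader x +40 mm (stop 18 mm high). Carrier home: leading edge against it, origin at reader x -10, y within 4 mm, axes parallel, back of the lip at x -60 mm, 38 mm in front of the bridge
- scan_button (a joint): travel of the green push button, m: 0 up, 0.006 fully down; a spring returns it, fully down takes 5 N
- scan_button_top (a point): centre of the top face of the green button (26 mm across) in a black housing on top of the bridge, left of its middle (reader x 0, y +40 mm); pressed straight down
- screen_edge (a point): foot of the front upright edge of the room's fixed clear glass screen, 6 mm thick and 1.4 m tall, which stands on the bench left of the work and runs from here straight back (world +x, 0.57 m). Keep hand and arm off it: an arm that starts to the left of it must draw back round this edge before reaching over the work
- rinse_bottle: small white bottle, 39 mm across, 128 mm high, to the right of the work; bystander. Origin: centre of underside
- specimen_pot: white pot with yellow cap, 51 mm across, 62 mm high, to the right of the work; bystander. Origin: centre of underside
- tape_roll: roll of tape lying flat, 49 mm across, 19 mm high, to the right; bystander. Origin: centre of underside
Mind the look-alikes: they are no part of the job. Leave any yellow look-alike of the reader alone.

How it is judged:
By the outcome, as a careful person would: the job done as asked, in the order asked, and still so for the second after the job is handed in, with the robot touching nothing.
It also fails if it takes over 72 s, if anything falls off the work surface, if the arm or the gripper's body presses on something with over 40 N, if the wrist force passes 120 N, or if a joint passes its speed limit or range.

ROBOT

A 6-joint arm with a two-finger parallel gripper is mounted at the origin on a cart in front of the work surface, level with it; the furniture and walls round the work are solid. World frame = base frame: x ahead of the robot, y to its left, z up, the work surface at z = 0. Lengths are in m, angles in rad, forces in N, time in s.
With the tool pointing down it reaches from about 0.325 to 0.9 m from the base axis. Payload 6.1 kg.
Tool frame: the origin (TCP) lies midway between the tips of the shut fingers; the grasp point (between the pads) lies 19 mm behind it; z points along the fingers, y is the direction in which the jaws open and shut (so a half turn about z gives the same grasp; the last joint's range is limited). The gripper opens to 85 mm and grips with 20 to 120 N. Pads are 22 mm wide; open, the fingers measure 114 mm over their backs; the gripper's body (76 mm by 85 mm) begins 54 mm behind the grasp point. The pads swing forward as they close: fully open they stand 13 mm farther back than shut.
Start: joints at [1.032, 0.22, 1.526, -0, 1.395, -0.126], TCP at [0.251, 0.572, 0.231] pointing down, gripper open.
Joint ranges: [-2.98, 2.98], [-0.91, 2.08], [0.09, 2.57], [-1.24, 4.39], [0.2, 2.65], [-2.68, 2.68]. Speed limits (rad/s): [2.57, 2.57, 3.01, 3.14, 3.14, 3.14].

INTERFACE

Orientations are given as a rotation vector (axis times angle).
In Python, from cell import ctrl, planner, observe, vision, spotter gives the robot as it stands. Calls block until the motion is done:
- ctrl.move_to(position, orientation): joint-space move of the TCP to a pose.
- ctrl.move_linear(position, rotation=None, speed=0.15, max_force=None): straight line of the TCP; rotation=None keeps the orientation; speed is the mean speed in m/s. With max_force (N) it stops when the force on the tool has changed by that much, and returns True; else False.
- ctrl.move_joints(angles): joint-space move.
- ctrl.move_gripper(opening, grip_force=None): opening from 0.0 (shut) to 1.0 (fully open); grip_force is the grip in N (None keeps the last); returns when the fingers have stopped.
- ctrl.dwell(seconds).
- planner.solve_ik(position, orientation): joint angles nearest the present ones, or None.
- observe(): the state.
- vision.get_image(name): name is "side" or "top" or "wrist"; returns a dict with "image" (400x640x3 uint8, red, green, blue), "fx", "fy", "cx", "cy" (pixels), "view" (4x4, takes a point from world to camera coordinates); the wrist camera has in their place "hand_eye" (4x4, takes a point from camera to tool coordinates, whose origin is the TCP and whose axes are the flange's). Camera axes: x right, y down, z forward; pixel columns grow to the right and rows downward; lengths in m; the calibration is good to about 2 mm. The wrist camera is an equidistant fisheye: a pixel r from the principal point sees the ray r / f radians off the axis. A picture is of the moment at which its call begins: read the wrist's pose just before it. There is no depth.
A pose or a line that the arm cannot do raises ctrl.Unreachable and nothing moves.
- ctrl.sign_off(): hands the job in, once; it reports no verdict.
Trained networks look in a picture, given as the dict that the camera call returned (one of the last four; its "shot" number tells which), for a name from the list of things; names that differ only in an ending like _2 or _b are one class to them, and where a whole thing is asked for, a point or a joint stands for the part that bears it (a point fixed in the world has none). Each returns a list of dicts, best first, with "p" (0 to 1); they miss things now and then, are a little off and sometimes report something else, mostly with a low value. They report only what shows in the picture. A call takes as long as a camera call. They do not tell look-alikes from the thing itself.
- spotter.spot_in(thing, picture): "bbox" ([left, top, width, height] in pixels, round what is visible of it).
- spotter.mark_of(thing, picture): "point" ([column, row] in pixels: a listed point, or the origin of a listed thing).
The state is a dict: "clock": time; "joints": joint angles; "dq": joint speeds; "joint_efforts": joint torques, N m; "eef_pos": TCP position; "tool_rot": TCP orientation; "force": force on the tool from outside, world axes, zero at the start; "wrist_torque": the same for the moment, N m; "finger_gap": opening from 0.0 (shut) to 1.0 (fully open).
Only numpy, scipy, OpenCV 4.12 (cv2) and the standard library are available. Lean on these libraries where they do the work, as an engineer would, in place of code of your own. Each camera call takes 0.05 s, during which the arm holds its last target. There are 200 camera calls.

## Working session

There is one attempt and no reset: what is moved stays moved. The work goes in short steps, each a Python script; the robot and the scene stay as the last script left them, time stands still between calls to the robot, and variables do not carry over. Pictures are saved under pics/ and viewed, about 8 in all and at most 12, crops included, and the job is handed in when it is done.

```bash
ls; mkdir -p pics; cat > h.py <<'E'
import numpy as np, cv2
from cell import ctrl, planner, observe, vision, spotter
from scipy.spatial.transform import Rotation as R
def ray(p, uv):
    V=np.array(p["view"]); d=np.array([(uv[0]-p["cx"])/p["fx"],(uv[1]-p["cy"])/p["fy"],1.])
    Rm=V[:3,:3]; o=-Rm.T@V[:3,3]; return o, Rm.T@d
def onz(p,uv,z):
    o,d=ray(p,uv); return o+d*(z-o[2])/d[2]
def proj(p,X):
    V=np.array(p["view"]); c=V[:3,:3]@np.array(X)+V[:3,3]; return np.array([p["fx"]*c[0]/c[2]+p["cx"],p["fy"]*c[1]/c[2]+p["cy"]])
def save(p,n): cv2.imwrite("pics/"+n, p["image"][:,:,::-1])
E
python3 - <<'E'
from h import *
for n in("top","side"):
    p=vision.get_image(n); save(p,n+"0.png"); V=np.array(p["view"]); print(n,-V[:3,:3].T@V[:3,3], V[2,:3])
    for t,z in (("carrier",0),("carrier_lip",.012),("reader",0),("lane_mouth",0),("lane_stop",0),("scan_button_top",.06),("screen_edge",0),("rinse_bottle",0),("specimen_pot",0),("tape_roll",0)):
        for d in spotter.mark_of(t,p)[:3]:
            print(t,round(d["p"],2),np.round(d["point"],1),onz(p,d["point"],z).round(3))
o=observe(); print(o["clock"],o["tool_rot"],o["eef_pos"])
E
```

```text
pics
top [0.41648863 0.21166977 1.23105271] [ 0.09018663  0.01443271 -0.9958203 ]
carrier 0.88 [350.1 210.1] [0.483 0.127 0.   ]
carrier_lip 0.83 [353.1 227.4] [0.427 0.118 0.012]
reader 0.87 [332.5 163.4] [0.637 0.185 0.   ]
reader 0.82 [192.5 194.7] [0.531 0.646 0.   ]
lane_stop 0.96 [333.1 149.5] [0.684 0.183 0.   ]
lane_stop 0.59 [189.4 182.8] [0.57  0.657 0.   ]
scan_button_top 0.61 [321.6 158.2] [0.643 0.221 0.06 ]
scan_button_top 0.51 [169.3 193.7] [0.528 0.698 0.06 ]
screen_edge 0.49 [452.6 232.3] [ 0.413 -0.204  0.   ]
rinse_bottle 0.75 [436.5 216.7] [ 0.463 -0.153  0.   ]
specimen_pot 0.72 [412.9 220.2] [ 0.452 -0.076  0.   ]
tape_roll 0.72 [453.8 235.5] [ 0.403 -0.207  0.   ]
side [-0.01821525 -0.74392558  0.7777177 ] [ 0.42072981  0.73537507 -0.53123434]
carrier 0.75 [318.7 243. ] [0.479 0.126 0.   ]
carrier_lip 0.88 [303.3 251.4] [0.415 0.102 0.012]
reader 0.7 [261.8 168. ] [0.534 0.649 0.   ]
reader 0.64 [355.6 217. ] [0.648 0.179 0.   ]
lane_mouth 0.88 [337.2 229.7] [0.561 0.152 0.   ]
lane_mouth 0.86 [247.6 177.3] [0.458 0.61  0.   ]
lane_stop 0.84 [272.3 165.6] [0.577 0.645 0.   ]
lane_stop 0.61 [360.1 213.2] [0.672 0.189 0.   ]
scan_button_top 0.55 [253.7 148.6] [0.531 0.708 0.06 ]
scan_button_top 0.41 [341.3 191.5] [0.641 0.252 0.06 ]
rinse_bottle 0.78 [372.9 305.5] [ 0.465 -0.157  0.   ]
rinse_bottle 0.48 [354.6 218.5] [0.64  0.173 0.   ]
specimen_pot 0.75 [348.9 290.6] [ 0.444 -0.084  0.   ]
tape_roll 0.76 [362.3 331.2] [ 0.397 -0.208  0.   ]
1.1 [6.43813869e-01 3.07489985e+00 7.16744117e-05] [0.25073883 0.57249717 0.23131408]
```

```bash
python3 - <<'E'
import cv2
a=cv2.imread("pics/top0.png"); cv2.imwrite("pics/t0.png",cv2.resize(a[100:300,140:490],None,fx=2.2,fy=2.2,interpolation=cv2.INTER_CUBIC))
a=cv2.imread("pics/side0.png"); cv2.imwrite("pics/s0.png",cv2.resize(a[80:360,190:450],None,fx=2.1,fy=2.1,interpolation=cv2.INTER_CUBIC))
E
```

```text
(no output)
```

View pics/t0.png

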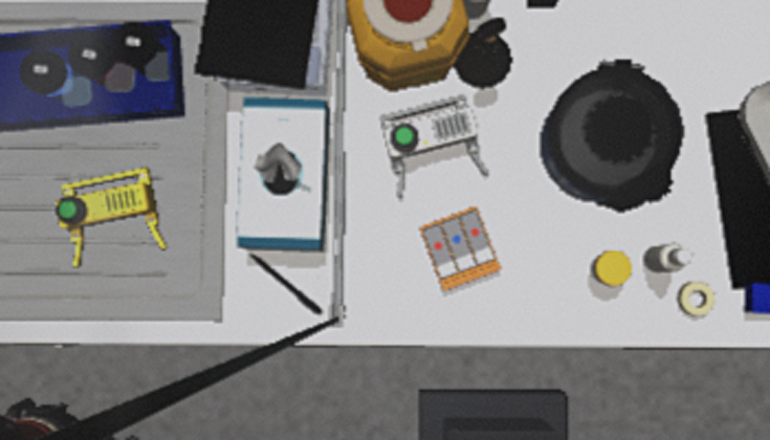

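View pics/s0.png

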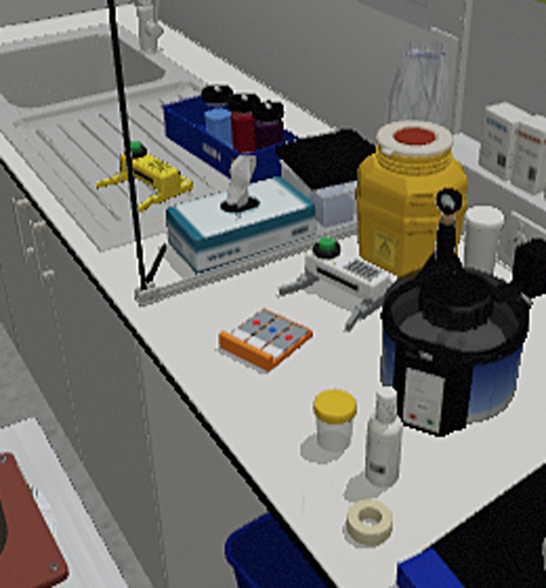

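The top crop shows the white reader bridge around (430,130), the carrier at (460,250) with its lip on the near side, the foot of the screen edge at (340,318), and the yellow look-alike at far left. The side crop agrees: the white reader is at (340,275), the carrier at (265,338), and the bystanders are to the right.

I'll draw back round the screen edge first, then look with the wrist camera.

```bash
cat >> h.py <<'E'
def wcam():
    o=observe(); p=vision.get_image("wrist"); T=np.eye(4); T[:3,:3]=R.from_rotvec(o["tool_rot"]).as_matrix(); T[:3,3]=o["eef_pos"]
    return p, T@np.array(p["hand_eye"])
def wonz(p,C,uv,z):
    d=np.array([(uv[0]-p["cx"])/p["fx"],(uv[1]-p["cy"])/p["fy"]]); r=np.linalg.norm(d)
    v=np.r_[d/r*np.sin(r),np.cos(r)] if r>0 else np.array([0,0,1.]); v=C[:3,:3]@v; o=C[:3,3]; return o+v*(z-o[2])/v[2]
def wproj(p,C,X):
    c=C[:3,:3].T@(np.array(X)-C[:3,3]); r=np.hypot(c[0],c[1]); a=np.arctan2(r,c[2]); return np.array([p["cx"]+p["fx"]*a*c[0]/r,p["cy"]+p["fy"]*a*c[1]/r])
def down(yaw):  # tool pointing down, tool y (jaws) along world direction yaw+90deg
    return (R.from_euler("z",yaw)*R.from_euler("x",np.pi)).as_rotvec()
E
python3 - <<'E'
from h import *
p=vision.get_image("top"); print("screen",onz(p,(294.5,244.5),0).round(3))
o=observe(); M=R.from_rotvec(o["tool_rot"]).as_matrix(); print(M.round(2))
e=np.array(o["eef_pos"]); az=np.arctan2(e[1],e[0])
ctrl.move_linear([.34*np.cos(az),.34*np.sin(az),.235],speed=.2)
j=list(observe()["joints"]); j[0]=.25+ (j[0]-az); 
print(np.round(j,2))
ctrl.move_joints(j); o=observe(); print(np.round(o["eef_pos"],3),o["clock"], o["force"])
ctrl.move_to([.43,.12,.26],down(0.25)); o=observe(); print(o["clock"],np.round(o["joints"],2),np.round(o["force"],1))
p,C=wcam(); print(C.round(3)); save(p,"w1.png"); import pickle; pickle.dump((p,C),open("w1.pkl","wb"))
for t,z in (("carrier",0),("carrier_lip",.012),("reader",0),("lane_mouth",0),("lane_stop",0),("scan_button_top",.06)):
    for d in spotter.mark_of(t,p)[:3]:
        print(t,round(d["p"],2),np.round(d["point"],1),wonz(p,C,d["point"],z).round(3))
E
```

```text
screen [0.371 0.307 0.   ]
[[-0.92  0.4   0.  ]
 [ 0.4   0.92  0.  ]
 [-0.    0.   -1.  ]]
[ 0.02 -0.54  2.19  0.    1.49 -0.23]
[0.33  0.085 0.235] 3.8667 [ 0.31586034  0.08301177 -0.02922961]
5.325 [ 0.1  -0.24  1.93  0.    1.45  1.42] [-0.2 -0.1  0.2]
[[ 0.249 -0.921 -0.298  0.505]
 [-0.968 -0.237 -0.076  0.139]
 [-0.001  0.307 -0.952  0.404]
 [ 0.     0.     0.     1.   ]]
carrier 0.65 [451.3 185.8] [ 0.438 -0.081  0.   ]
carrier 0.62 [312.3 119.4] [0.475 0.136 0.   ]
carrier_lip 0.59 [319.7 159.8] [0.427 0.114 0.012]
reader 0.56 [39.1 36.3] [0.537 0.648 0.   ]
reader 0.18 [320.8 157.7] [0.428 0.113 0.   ]
lane_stop 0.58 [42.8 18.6] [0.569 0.648 0.   ]
```

View pics/w1.png

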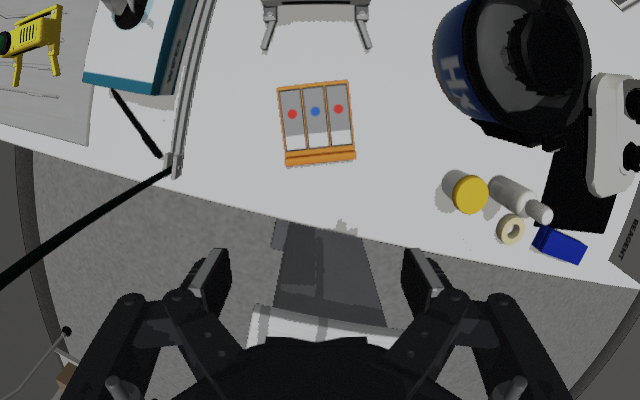

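The wrist view shows the carrier upright at (316,125), lip at the bottom of the picture, and the reader's rail tips at (265,48) and (368,46). I'll move forward to see the whole reader and the carrier together.

```bash
python3 - <<'E'
from h import *
import pickle
ctrl.move_to([.50,.14,.26],down(0.25))
p,C=wcam(); save(p,"w2.png"); pickle.dump((p,C),open("w2.pkl","wb"))
for t,z in (("carrier",0),("carrier_lip",.012),("reader",0),("lane_mouth",0),("lane_stop",0),("scan_button_top",.06)):
    for d in spotter.mark_of(t,p)[:2]:
        print(t,round(d["p"],2),np.round(d["point"],1),wonz(p,C,d["point"],z).round(3))
cv2.imwrite("pics/w2c.png",cv2.resize(p["image"][0:260,190:460,::-1],None,fx=2.3,fy=2.3,interpolation=cv2.INTER_CUBIC))
E
```

```text
carrier 0.71 [319.1 176.5] [ 0.473  0.128 -0.   ]
carrier_lip 0.77 [321.2 213.5] [0.426 0.113 0.012]
reader 0.94 [38.  81.5] [0.527 0.648 0.   ]
reader 0.55 [314.4  46.1] [0.639 0.177 0.   ]
lane_stop 0.84 [40.8 58.6] [ 0.568  0.649 -0.   ]
lane_stop 0.56 [314.4  16.9] [0.677 0.187 0.   ]
scan_button_top 0.59 [279.8  35.3] [0.633 0.214 0.06 ]
```

View pics/w2c.png

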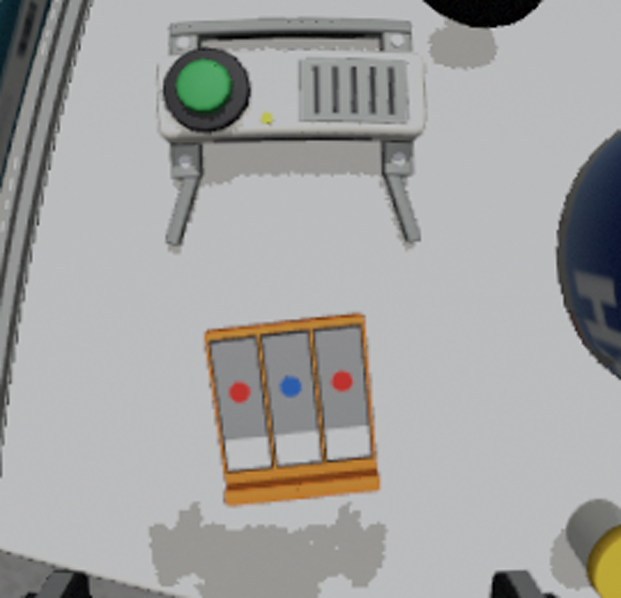

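```bash
cat > fit.py <<'E'
from h import *
import pickle
from scipy.optimize import least_squares
def fit(p,C,pts,uv,x0):
    pts=np.array(pts,float)/1000
    def f(q):
        c,s=np.cos(q[2]),np.sin(q[2])
        return np.concatenate([wproj(p,C,[q[0]+c*a-s*b,q[1]+s*a+c*b,z])-u for (a,b,z),u in zip(pts,uv)])
    r=least_squares(f,x0,loss="soft_l1"); return r.x, f(r.x).reshape(-1,2)
E
python3 - <<'E'
from fit import *
p,C=pickle.load(open("w2.pkl","rb"))
cr=lambda L:[np.array(a)/2.3+(190,0) for a in L]
rd,e=fit(p,C,[(-76,65,14),(-76,-65,14),(-22,66,50),(-22,-66,50),(40,0,18)],cr([(174,239),(413,238),(162,136),(423,134),(291,33)]),[.64,.18,.25]); print("reader",rd.round(4)); print(e.round(1))
ca,e=fit(p,C,[(50,45,12),(50,-45,12),(-50,45,25),(-50,-45,25)],cr([(206,331),(363,315),(226,503),(379,489)]),[.475,.128,.25]); print("carrier",ca.round(4)); print(e.round(1))
c,s=np.cos(rd[2]),np.sin(rd[2]); d=ca[:2]-rd[:2]
print("carrier in reader",c*d[0]+s*d[1],-s*d[0]+c*d[1],ca[2]-rd[2])
print("button", wonz(p,C,cr([(204,85)])[0],.066), rd[:2]+.04*np.array([-s,c]))
E
```

```text
reader [0.6405 0.1741 0.2595]
[[-0.   0.8]
 [-0.1  0.3]
 [-1.8 -0. ]
 [ 1.9 -0.1]
 [ 0.2 -1.9]]
carrier [0.4741 0.1307 0.3535]
[[-1.  -0.4]
 [ 0.9 -0.6]
 [-0.5  0.9]
 [ 0.5  0.4]]
carrier in reader -0.17200394306354883 0.0007708653189040654 0.09399915228868228
button [0.62968406 0.21368152 0.066     ] [0.63026143 0.21272601]
```

The carrier is almost on the lane's middle line (+0.8 mm) but turned +0.094 rad. A two-finger push square to the lane will align it, because the left finger touches first and turns it clockwise.

```bash
cat >> h.py <<'E'
RD=np.array([.6405,.1741,.2595])
def rw(x,y,z):
    c,s=np.cos(RD[2]),np.sin(RD[2]); return [RD[0]+c*x-s*y,RD[1]+s*x+c*y,z]
def wr():
    o=observe(); e=np.array(o["eef_pos"]); c,s=np.cos(RD[2]),np.sin(RD[2]); d=e[:2]-RD[:2]
    f=o["force"]; return np.round([c*d[0]+s*d[1],-s*d[0]+c*d[1],e[2],c*f[0]+s*f[1],-s*f[0]+c*f[1],f[2],o["clock"],o["finger_gap"]],4)
E
python3 - <<'E'
from h import *
ctrl.move_gripper(.62)
ctrl.move_to(rw(-.27,-.001,.12),down(RD[2])); print(wr())
print(ctrl.move_linear(rw(-.27,-.001,.005),speed=.08,max_force=6)); print(wr())
print(ctrl.move_linear(rw(-.15,-.001,.005),speed=.06,max_force=15)); print(wr())
import pickle
p,C=wcam(); save(p,"w3.png"); pickle.dump((p,C),open("w3.pkl","wb"))
cv2.imwrite("pics/w3c.png",cv2.resize(p["image"][60:330,170:470,::-1],None,fx=2.2,fy=2.2,interpolation=cv2.INTER_CUBIC))
E
```

```text
[-2.6830e-01 -1.3000e-03  1.2150e-01 -1.8820e-01  5.6600e-02 -3.4000e-02
  7.6167e+00  6.2010e-01]
False
[-2.6950e-01 -1.1000e-03  5.4000e-03 -4.6020e-01  5.3290e-01 -7.5240e-01
  9.2083e+00  6.2260e-01]
False
[-1.50400e-01 -1.00000e-03  5.00000e-03 -3.17740e+00 -5.80500e-01
  2.04480e+00  1.13583e+01  6.22300e-01]
```

View pics/w3c.png

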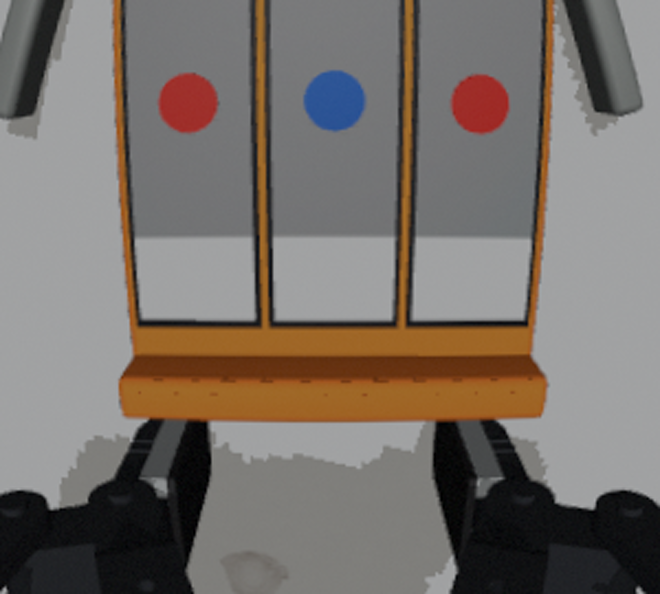

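The carrier is now square: the lip spans 121–546 and both fingers touch it. It sits about 2.5 mm right of the rails' middle (lip middle 333, rails middle 320). I'll drift 2 mm left while pushing on, which friction will carry.

```bash
python3 - <<'E'
from h import *
print(ctrl.move_linear(rw(-.115,.0012,.005),speed=.04,max_force=12)); print(wr())
print(ctrl.move_linear(rw(-.085,.0012,.005),speed=.04,max_force=12)); print(wr())
print(ctrl.move_linear(rw(-.055,.0012,.005),speed=.025,max_force=12)); print(wr())
import pickle
p,C=wcam(); save(p,"w4.png"); pickle.dump((p,C),open("w4.pkl","wb"))
cv2.imwrite("pics/w4c.png",cv2.resize(p["image"][0:270,170:470,::-1],None,fx=2.2,fy=2.2,interpolation=cv2.INTER_CUBIC))
E
```

```text
True
[-1.50400e-01 -7.00000e-04  4.10000e-03  5.76300e-01  5.72000e-02
 -7.84000e-01  1.17083e+01  6.21800e-01]
True
[-1.50500e-01 -4.00000e-04  2.90000e-03  4.74000e-01 -3.22600e-01
 -8.40100e-01  1.21333e+01  6.20700e-01]
True
[-1.507e-01 -2.000e-04  1.900e-03  6.320e-02 -6.942e-01 -5.784e-01
  1.285e+01  6.175e-01]
```

View pics/w4c.png

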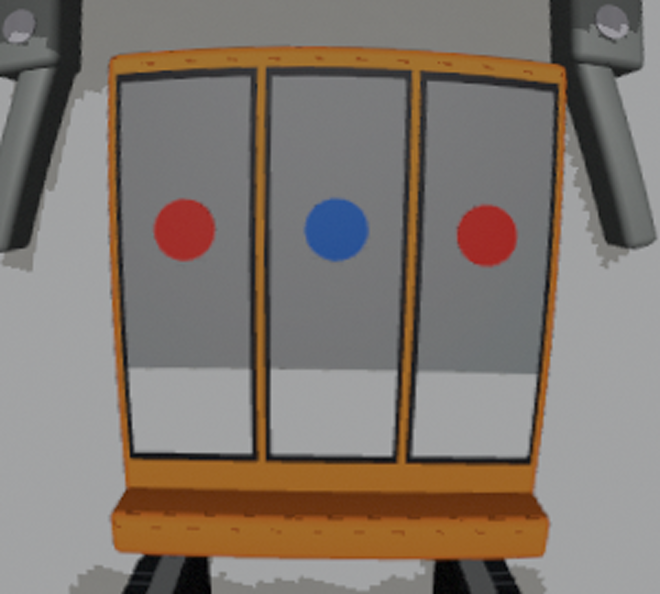

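The carrier's front-right corner is touching the right rail where it meets the cheek (566,70), and the front is about 4 mm right of the middle, so the pushes stopped on force. I'll work out the offset from symmetric features before correcting.

```bash
python3 - <<'E'
from fit import *
def an(L,Rr,n,p,C,z):
    a,b=[wonz(p,C,q,z)[:2] for q in (L,Rr)]; d=a-b; yaw=np.arctan2(-d[0],d[1]); m=(a+b)/2
    c,s=np.cos(RD[2]),np.sin(RD[2]); e=m-RD[:2]
    print(n,"yaw %.3f width %.1f mid in RD x %.1f y %.1f"%(yaw,1e3*np.linalg.norm(d),1e3*(c*e[0]+s*e[1]),1e3*(-s*e[0]+c*e[1])))
p,C=pickle.load(open("w2.pkl","rb")); f=lambda a:np.array(a)/2.3+(190,0)
an(f((183,160)),f((399,158)),"w2 front bolts",p,C,.017); an(f((183,42)),f((398,40)),"w2 rear bolts",p,C,.017)
an(f((162,136)),f((423,134)),"w2 bridge",p,C,.05); an(f((174,239)),f((413,238)),"w2 tips",p,C,.014)
p,C=pickle.load(open("w4.pkl","rb")); g=lambda a:np.array(a)/2.2+(170,0)
an(g((18,25)),g((612,20)),"w4 bolts",p,C,.017)
an(g((109,58)),g((566,66)),"w4 carrier front",p,C,.012); an(g((113,548)),g((547,553)),"w4 lip rear",p,C,.025)
q=p["image"][60:125,130:500,::-1]; cv2.imwrite("pics/w4d.png",cv2.resize(p["image"][0:125,140:500,::-1],None,fx=2.2,fy=2.2,interpolation=cv2.INTER_CUBIC))
E
```

```text
w2 front bolts yaw 0.260 width 115.4 mid in RD x -31.8 y 0.8
w2 rear bolts yaw 0.261 width 115.0 mid in RD x 34.7 y 0.5
w2 bridge yaw 0.259 width 127.8 mid in RD x -22.1 y 0.0
w2 tips yaw 0.255 width 130.1 mid in RD x -75.3 y -0.2
w4 bolts yaw 0.264 width 115.5 mid in RD x -31.6 y 0.6
w4 carrier front yaw 0.249 width 89.7 mid in RD x -40.8 y -4.2
w4 lip rear yaw 0.245 width 90.5 mid in RD x -139.4 y -2.8
```

View pics/w4d.png

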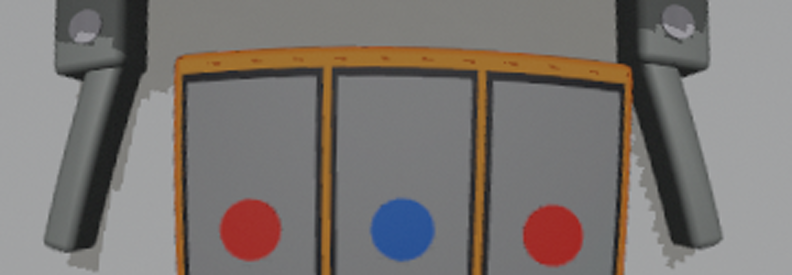

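All three pictures agree on the reader (yaw 0.261, centre 0.5 mm left of my fit). The carrier's front-right corner (y about -49.7) is caught on the small cheek step.

To fix it I'll push the rear of the carrier's right side a little left with shut fingers, then square it again from behind. First I need to check clearance to the big dark pot on the right.

```bash
python3 - <<'E'
from fit import *
import pickle
c,s=np.cos(.261),np.sin(.261)
def rf(P): d=np.array(P)[:2]-RD[:2]; return (1e3*np.array([c*d[0]+s*d[1],-s*d[0]+c*d[1]])).round(0)
ps=vision.get_image("side"); pt=vision.get_image("top")
for n,q in (("left base",(374,270)),("front base",(399.5,287)),("right base",(437,277))): print(n,rf(onz(ps,q,0)))
for z in (0,.05,.1,.15,.2):
    L=[rf(onz(pt,q,z)) for q in ((386,161),(390,178),(408,192),(450,161))]
    print(z,*L,"side rim left",rf(onz(ps,(373,229),z)))
p,C=pickle.load(open("w2.pkl","rb"))
for z in (0,.05,.1,.15,.2): print(z,[rf(wonz(p,C,np.array(a)/2.3+(190,0),z)) for a in ((557,260),(585,160),(620,385))])
a=ps["image"][80:360,190:480,::-1]; cv2.imwrite("pics/s1.png",cv2.resize(a[90:260],None,fx=2.7,fy=2.7,interpolation=cv2.INTER_CUBIC))
E
```

```text
left base [-151. -197.]
front base [-158. -284.]
right base [ -60. -334.]
0 [ -37. -161.] [ -95. -159.] [-155. -203.] [ -91. -364.] side rim left [ -6. -78.]
0.05 [ -44. -151.] [-100. -148.] [-157. -191.] [ -96. -345.] side rim left [ -61. -120.]
0.1 [ -51. -140.] [-104. -138.] [-159. -179.] [-100. -327.] side rim left [-117. -161.]
0.15 [ -58. -130.] [-109. -128.] [-161. -167.] [-105. -308.] side rim left [-173. -202.]
0.2 [ -65. -120.] [-113. -118.] [-163. -155.] [-110. -290.] side rim left [-229. -243.]
0 [array([ -85., -155.]), array([ -24., -171.]), array([-161., -204.])]
0.05 [array([ -83., -135.]), array([ -30., -150.]), array([-149., -178.])]
0.1 [array([ -81., -116.]), array([ -35., -129.]), array([-137., -153.])]
0.15 [array([-78., -97.]), array([ -40., -107.]), array([-126., -127.])]
0.2 [array([-76., -77.]), array([-45., -86.]), array([-114., -102.])]
```

View pics/s1.png

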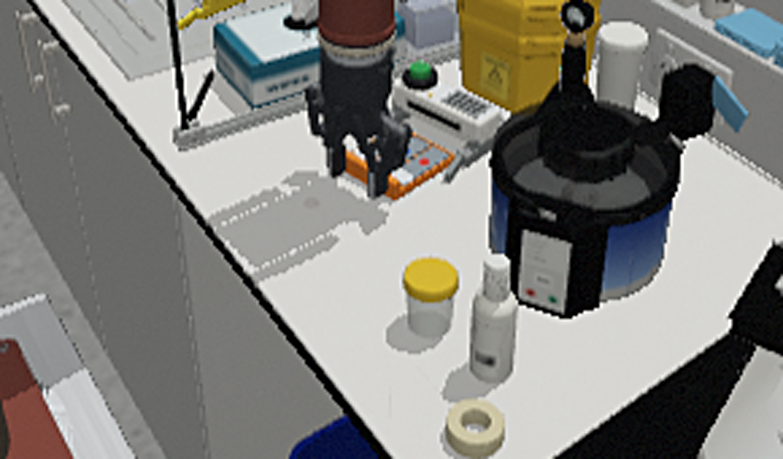

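The pot's nearest edge is about y -140 to -155 mm in the reader frame. Shut fingers at y about -65 with the body reaching about -110 are clear. I'll nudge the right side near the centre of mass, then check.

```bash
sed -i 's/^RD=.*/RD=np.array([.6404,.1746,.261])/' h.py; python3 - <<'E'
from fit import *
ctrl.move_linear(rw(-.17,-.001,.006),speed=.08)
ctrl.move_linear(rw(-.17,-.001,.06),speed=.12); ctrl.move_gripper(0)
ctrl.move_linear(rw(-.103,-.088,.06),down(RD[2]),speed=.15)
ctrl.move_linear(rw(-.103,-.088,.006),speed=.08); print(wr())
print(ctrl.move_linear(rw(-.103,-.050,.006),speed=.012,max_force=1.6)); a=wr(); print(a)
p,C=wcam(); save(p,"w5.png"); pickle.dump((p,C),open("w5.pkl","wb"))
cv2.imwrite("pics/w5c.png",cv2.resize(p["image"][0:300,120:470,::-1],None,fx=2,fy=2,interpolation=cv2.INTER_CUBIC))
E
```

```text
[-1.027e-01 -8.820e-02  6.200e-03 -3.738e-01  9.543e-01 -6.125e-01
  1.625e+01 -1.800e-03]
False
[-1.03000e-01 -5.00000e-02  6.00000e-03 -3.71000e-01 -7.01100e-01
 -1.89300e-01  1.95667e+01 -2.00000e-03]
```

View pics/w5c.png

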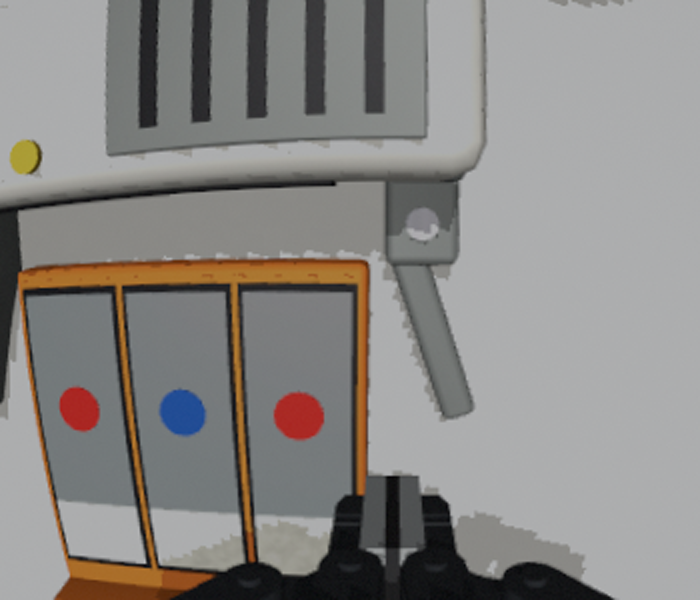

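```bash
python3 - <<'E'
from fit import *
p,C=pickle.load(open("w5.pkl","rb"))
f=lambda a:np.array(a)/2+(120,0)
c,s=np.cos(RD[2]),np.sin(RD[2])
def rf(P): d=np.array(P)[:2]-RD[:2]; return (1e3*np.array([c*d[0]+s*d[1],-s*d[0]+c*d[1]])).round(1)
for n,q,z in (("FL",(20,272),.012),("FR",(369,264),.012),("side",(363,490),.012),("bolt",(422,223),.017),("tip",(458,410),.014)): print(n,rf(wonz(p,C,f(q),z)))
E
```

```text
FL [-39.8  43.9]
FR [-41.5 -45.4]
side [-97.6 -43.3]
bolt [-32.1 -56.9]
tip [-75.5 -66.1]
```

The side push worked: the carrier's front middle is now at y about -0.8 mm, the rear is slightly left, and the turn is about -0.03 rad. I'll back off, open the fingers and push square from behind.

```bash
python3 - <<'E'
from fit import *
ctrl.move_linear(rw(-.105,-.075,.006),speed=.06)
ctrl.move_linear(rw(-.105,-.075,.06),speed=.12)
ctrl.move_linear(rw(-.19,0,.06),speed=.15); ctrl.move_gripper(.62)
ctrl.move_linear(rw(-.18,0,.006),speed=.08); print(wr())
for x,v in ((-.13,.04),(-.10,.03),(-.055,.02)):
    r=ctrl.move_linear(rw(x,0,.006),down(RD[2]),speed=v,max_force=12); print(r,wr())
    if r: break
p,C=wcam(); save(p,"w6.png"); pickle.dump((p,C),open("w6.pkl","wb"))
cv2.imwrite("pics/w6c.png",cv2.resize(p["image"][0:270,170:470,::-1],None,fx=2.2,fy=2.2,interpolation=cv2.INTER_CUBIC))
E
```

```text
[-1.7980e-01 -0.0000e+00  6.2000e-03 -8.5600e-02  1.6370e-01  5.6740e-01
  2.3075e+01  6.1920e-01]
False [-1.2990e-01 -0.0000e+00  6.1000e-03 -4.8440e-01 -5.8620e-01  5.7700e-01
  2.4475e+01  6.2250e-01]
False [-9.9800e-02 -0.0000e+00  6.1000e-03  1.6060e-01 -2.6590e-01 -3.5760e-01
  2.5625e+01  6.1770e-01]
True [-7.12000e-02  0.00000e+00  5.20000e-03 -1.37330e+00  4.68800e-01
 -6.83200e-01  2.70667e+01  6.16900e-01]
```

View pics/w6c.png

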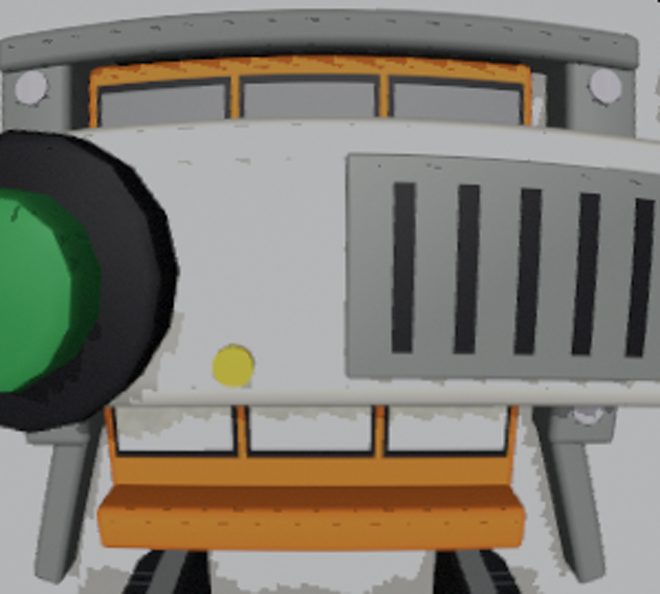

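It stopped at TCP x -71.2 mm with the lip back at about -60, and the leading edge shows right at the stop bar. I'll seat it a little harder and back off, then press the button in small steps.

```bash
python3 - <<'E'
from fit import *
p,C=pickle.load(open("w6.pkl","rb")); f=lambda a:np.array(a)/2.2+(170,0)
c,s=np.cos(RD[2]),np.sin(RD[2])
def rf(P): d=np.array(P)[:2]-RD[:2]; return (1e3*np.array([c*d[0]+s*d[1],-s*d[0]+c*d[1]])).round(1)
for n,q,z in (("FL",(91,70),.012),("FR",(531,68),.012),("LL",(99,542),.025),("LR",(524,545),.025),("boltL",(31,86),.017),("boltR",(606,84),.017)): print(n,rf(wonz(p,C,f(q),z)))
print(ctrl.move_linear(rw(-.06,0,.006),speed=.02,max_force=20),wr())
ctrl.move_linear(rw(-.11,0,.008),speed=.08)
ctrl.move_linear(rw(-.11,0,.13),speed=.2); ctrl.move_gripper(0)
ctrl.move_linear(rw(0,.04,.13),speed=.2); ctrl.move_linear(rw(0,.04,.09),speed=.1); ctrl.dwell(.2); print(wr())
print(ctrl.move_linear(rw(0,.04,.045),speed=.02,max_force=2.0),wr())
E
```

```text
FL [38.  46.5]
FR [ 38. -43.]
LL [-60.2  46.9]
LR [-60.7 -43.6]
boltL [35.1 57.8]
boltR [ 35.4 -57.6]
True [-7.13000e-02  2.00000e-04  4.00000e-03  3.24800e-01  9.37000e-02
 -3.38800e-01  2.74917e+01  6.21100e-01]
[ 7.00000e-04  4.00000e-02  9.10000e-02  2.98400e-01 -6.42800e-01
 -4.33800e-01  3.09167e+01 -5.80000e-03]
True [-1.00000e-04  4.00000e-02  7.15000e-02  1.05500e-01  2.81500e-01
  2.16620e+00  3.20167e+01 -3.00000e-03]
```

The carrier is home: lip back at x -60.4, y about +1.7 mm, parallel to the lane. The finger touched the button at z about 0.0715, so I'll press fully now.

```bash
python3 - <<'E'
from fit import *
r=False; z=.0715
while not r and z>.058:
    z-=.001; r=ctrl.move_linear(rw(0,.04,z),speed=.02,max_force=7); a=wr(); print(round(z,4),r,a[2],a[5])
    if a[5]>13: break
ctrl.dwell(.3); print(wr())
E
```

```text
0.0705 False 0.0707 3.75
0.0695 False 0.0696 2.9967
0.0685 False 0.0686 4.3065
0.0675 False 0.0681 7.9001
0.0665 False 0.068 11.806
0.0655 False 0.0679 16.4213
[ 2.00000e-04  4.00000e-02  6.79000e-02 -8.00980e+00 -6.88100e-01
  1.69240e+01  3.38167e+01 -2.00000e-03]
```

The button bottomed at z 0.068: the spring force rose to about 5 N, then climbed steeply to 17 N. I'll release, retreat and check.

```bash
python3 - <<'E'
from fit import *
ctrl.move_linear(rw(0,.04,.12),speed=.06); ctrl.move_linear(rw(-.13,0,.22),speed=.2); ctrl.dwell(.3); print(wr())
p,C=wcam(); save(p,"w7.png"); pickle.dump((p,C),open("w7.pkl","wb"))
for t,z in (("carrier",0),("carrier_lip",.012),("scan_button_top",.074)):
    for d in spotter.mark_of(t,p)[:1]: print(t,d["p"],wonz(p,C,d["point"],z).round(3))
print("expected",np.round([rw(-.01,0,0),rw(-.06,0,.012),rw(0,.04,.074)],3))
cv2.imwrite("pics/w7c.png",cv2.resize(p["image"][0:270,170:470,::-1],None,fx=2.2,fy=2.2,interpolation=cv2.INTER_CUBIC))
E
```

```text
[-1.30000e-01  2.00000e-04  2.19200e-01 -6.64700e-01 -7.15400e-01
 -5.43500e-01  3.61667e+01 -2.80000e-03]
carrier 0.59 [0.631 0.177 0.   ]
carrier_lip 0.87 [0.583 0.162 0.012]
scan_button_top 0.58 [0.63  0.216 0.074]
expected [[0.631 0.172 0.   ]
 [0.582 0.159 0.012]
 [0.63  0.213 0.074]]
```

View pics/w7c.png

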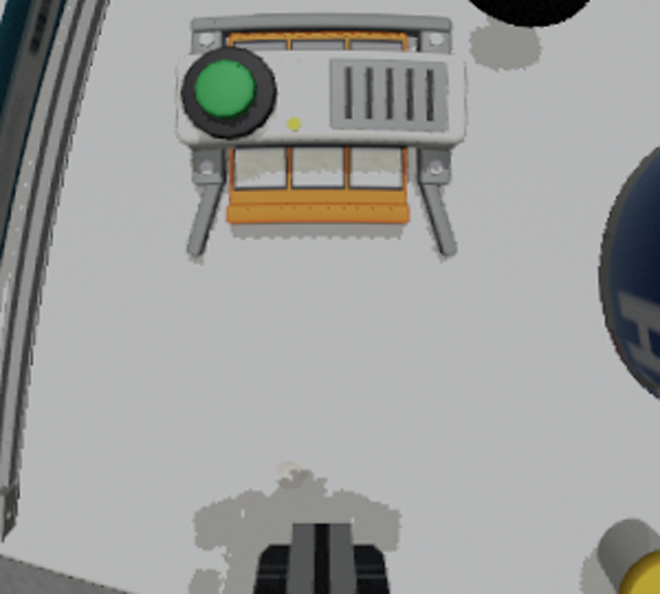

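The carrier is home and square, with its leading edge at the stop bar (y about 35), the lip outside the bridge (227–410, 212) and the button back up. Handing in.

```bash
python3 -c "
from h import *
print(ctrl.sign_off(), observe()['clock'])"
```

```text
the job is handed in; nothing more can be done
the job is handed in; nothing more can be done
```

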